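# Load the test rack in reverse order

### The arm

A 7-joint arm with a two-finger parallel gripper is mounted at the origin on the work surface. World frame = base frame: x ahead of the robot, y to its left, z up, the work surface at z = 0. Lengths are in m, angles in rad, forces in N, time in s.
With the tool pointing down it reaches from about 0.4 to 0.875 m from the base axis. Payload 19.3 kg.
Tool frame: the origin (TCP) lies midway between the tips of the shut fingers; the grasp point (between the pads) lies bot.pinch_z behind it (bot.pinch_z is the distance from the TCP to the grasp point, in m); z points along the fingers, y is the line along which they close (so a half turn about z gives the same grasp; the last joint's range is limited). The gripper opens to 85 mm and grips with 20 to 120 N. Pads are 22 mm wide; open, the fingers measure 114 mm over their backs; the gripper's body (76 mm by 85 mm) begins 54 mm behind the grasp point. The pads swing forward as they close: fully open they stand 13 mm farther back than shut.
Start: joints at [1.099, 0.521, -0.036, 1.599, 0.021, 1.021, -0.113], TCP at [0.244, -0.575, 0.231] pointing down, gripper open.
Joint ranges: [-2.91, 2.91], [-0.3, 2.13], [-1.5, 1.42], [0.17, 2.43], [-1.26, 4.41], [0.16, 1.93], [-2.52, 2.52]. Speed limits (rad/s): [1.89, 1.89, 2.39, 2.39, 3.01, 3.01, 3.01].

### API

Orientations are given as [roll, pitch, yaw] about the fixed x, y, z axes, in that order (R = Rz(yaw) Ry(pitch) Rx(roll)).
In Python, from workcell import readout, grab_frame, camera_info, workorder, bot gives the robot as it stands. The module is installed in compiled form; this text tells all that it offers.
- The arm moves only by the tool drive_tool, never from a script. Its argument "targets" is a list of rows, each an object of numbers: "dx", "dy", "dz": the shift along the tool's x, y, z as a fraction of full scale; "yaw": the turn about the tool's z as a fraction of full scale; "fingers": the closure, from 0 (fully open) to 1 (shut). In form: [{"dx": .., "dy": .., "dz": .., "yaw": .., "fingers": ..}, ...]. A call has 1 to 20 rows; each row shifts and turns the commanded pose from where the row before left it, along the tool's axes as they then stand; what a row does not reach is not made up. Full scale, the value 1, is 0.1 m for a shift and 90 degrees for a turn. A row lasts 1/10 s, in which the tool goes at most 50 mm and 8.59 degrees, less where a joint would pass 70% of its speed; a pose out of reach is approached as far as the arm can. A call with a number of a shift or a turn outside -1 to 1 is refused whole. A call with a gripper value outside its range is refused whole. The fingers move at their own pace and stop on an object; "squeeze" is the grip in N (left out, the last holds). Time passes only in rows, so rows that do not move let the fingers close. It gives the time, the measured TCP pose, the force, the opening and the grip force at its end, in the units of the state.
- readout.observe(): the state, without advancing time (a new reading comes with each control period).
- grab_frame(name): name is "scene" or "top" or "wrist"; returns the picture (480x640x3 uint8, blue, green, red); there is no depth.
- camera_info(name): a dict with "fx", "fy", "cx", "cy" (pixels), "T" (4x4, takes a point from camera to world coordinates); the wrist camera has in their place "hand_eye" (4x4, takes a point from camera to tool coordinates, whose origin is the TCP and whose axes are the flange's). Camera axes: x right, y up, looking along -z (the intrinsics and any distortion apply to the point x, -y, -z); pixel columns grow to the right and rows downward; lengths in m; the calibration is good to about 2 mm. A picture is of the moment at which its call begins: read the wrist's pose just before it. camera_info takes no time and is no camera call.
- workorder.job_done(): hands the job in; it is judged then, once.
The state is a dict: "clock": time; "qpos": joint angles; "qd": joint speeds; "joint_efforts": joint torques, N m; "position": TCP position; "tool_rot": TCP orientation; "force": force on the tool from outside, world axes, zero at the start; "moment": the same for the moment, N m; "grip_width": finger opening in m; "finger_force": force on a finger pad.
Only numpy, scipy, OpenCV 4.12 (cv2) and the standard library are available. Lean on these libraries where they do the work, as an engineer would, in place of code of your own. Each camera call takes 0.05 s, during which the arm holds its last target. There are 200 camera calls.

### The job

Move the four repaired circuit modules from the grey cradles of the parking row into the empty test rack, one to a bay, in reverse order: the module that stands leftmost in the parking row goes into the rightmost bay, the next into the bay beside it, and so on. Keep them upright, set each one down on the floor of its bay, lined up lengthwise with the bay either way round, without dropping it, and leave all four standing released and still.

Things in the scene. Friction and masses are not known exactly. Their poses are not given: they have to be found in the camera images.
- module_twincan: Loose upright circuit module, 180 g, with two upright black round cans 27 mm across side by side. Foot 60 (x) x 30 (y) mm; nothing wider than that, up to 50 mm; above, centred, an aluminium grip block 30 (x) x 14 (y) mm from 50 to 86 mm (the top). Stands by itself. Origin: centre of the underside; x along the 60 mm side, z up.
- module_coil: Loose upright circuit module, 250 g, with a lying copper-coloured coil, 28 mm across, in a dark steel core; the lowest module. Foot 60 (x) x 30 (y) mm; nothing wider than that, up to 36 mm; above, centred, an aluminium grip block 30 (x) x 14 (y) mm from 36 to 72 mm (the top). Stands by itself. Origin: centre of the underside; x along the 60 mm side, z up.
- module_fourcap: Loose upright circuit module, 150 g, with four slim aluminium cans 12 mm across, one near each corner, around a bare green board; the tallest module. Foot 60 (x) x 30 (y) mm; nothing wider than that, up to 58 mm; above, centred, an aluminium grip block 30 (x) x 14 (y) mm from 58 to 94 mm (the top). Stands by itself. Origin: centre of the underside; x along the 60 mm side, z up.
- module_shield: Loose upright circuit module, 200 g, with a closed box-shaped steel shield can 58 x 28 mm. Foot 60 (x) x 30 (y) mm; nothing wider than that, up to 43 mm; above, centred, an aluminium grip block 30 (x) x 14 (y) mm from 43 to 79 mm (the top). Stands by itself. Origin: centre of the underside; x along the 60 mm side, z up.
- cradle_twincan: Fixed grey plastic cradle in which module_twincan stands at the start, one of four alike; it marks where that module came from. Open tray 96 (x) x 58 (y) x 18 mm, walls 3 mm, floor 4 mm thick. Origin: centre of its underside; axes parallel to those of parking_rail.
- cradle_coil: Fixed grey plastic cradle in which module_coil stands at the start, one of four alike; it marks where that module came from. Open tray 96 (x) x 58 (y) x 18 mm, walls 3 mm, floor 4 mm thick. Origin: centre of its underside; axes parallel to those of parking_rail.
- cradle_fourcap: Fixed grey plastic cradle in which module_fourcap stands at the start, one of four alike; it marks where that module came from. Open tray 96 (x) x 58 (y) x 18 mm, walls 3 mm, floor 4 mm thick. Origin: centre of its underside; axes parallel to those of parking_rail.
- cradle_shield: Fixed grey plastic cradle in which module_shield stands at the start, one of four alike; it marks where that module came from. Open tray 96 (x) x 58 (y) x 18 mm, walls 3 mm, floor 4 mm thick. Origin: centre of its underside; axes parallel to those of parking_rail.
- parking_rail: Fixed wooden base under the row of grey cradles, 262 mm long (y), 6 mm thick, a wooden stop at each end. Origin: centre of its underside; the cradles lie on it at y = -90, -30, 30, 90 mm in an order that changes. x away from the robot, y to the robot's left, turned by at most 0.3 rad. Stands left or right of the test rack.
- test_rack: Fixed empty rack of aluminium and dark steel: four open bays, centres at y = -90, -30, 30, 90 mm (x = 0), each 92 (x) x 56 (y) mm inside, floor 6 mm above the origin, wall tops at 22 mm, walls 4 mm; grey terminal strip at the far side, x 50 to 76 mm, 32 mm high. Origin: centre of the underside; x away from the robot, y to its left, turned at most 0.3 rad.
There are look-alikes about, which are no part of the job. Leave any blue or purple look-alike of the module_shield alone.

How it is judged:
By the outcome, as a careful person would: the job done as asked, in the order asked, and still so for the second after the job is handed in, with the robot touching nothing.
It also fails if it takes over 128 s, if anything falls off the work surface, if the arm or the gripper's body presses on something with over 40 N, if the wrist force passes 120 N, or if a joint passes its speed limit or range.

## Working session

There is one attempt and no reset: what is moved stays moved. The work goes in short steps, Python scripts to look and compute and a tool call to move; the robot and the scene stay as the last step left them, time stands still between calls to the robot, and variables do not carry over. Pictures are saved under pics/ and viewed, at most 14 in all, crops included, and the job is handed in when it is done.

Besides the shell and the picture viewer there is one more tool, called as a command line: name --argument value ..., lists and objects as JSON in quotes. drive_tool: Moves the arm, as the interface text tells. Shift numbers are shares of 0.1 m and turn numbers shares of 90 degrees, none past 1 either way. Its arguments: {"type":"object","properties":{"targets":{"type":"array","items":{"type":"object","properties":{"dx":{"type":"number","minimum":-1,"maximum":1},"dy":{"type":"number","minimum":-1,"maximum":1},"dz":{"type":"number","minimum":-1,"maximum":1},"yaw":{"type":"number","minimum":-1,"maximum":1},"fingers":{"type":"number"}}}},"squeeze":{"type":"number"}},"required":["targets"]}

```bash
mkdir -p pics
python3 - <<'E'
from workcell import readout, grab_frame, camera_info, bot
import cv2,numpy as np
np.set_printoptions(precision=4,suppress=True)
s=readout.observe(); print(s['clock'],s['position'],s['tool_rot'],s['grip_width'],bot.pinch_z)
for n in("scene","top","wrist"):
    cv2.imwrite(f"pics/{n}0.png",grab_frame(n)); print(n,camera_info(n))
E
```

```text
0.0 [ 0.2443 -0.575   0.2307] [-3.1405  0.0001  0.4018] 0.0856598849484155 0.0187
scene {'fx': 559.5616096826041, 'fy': 559.5616096826041, 'cx': 325.73606747095295, 'cy': 241.0828014583381, 'T': array([[ 0.1821, -0.8269,  0.5321,  1.1261],
       [ 0.9833,  0.1513, -0.1014, -0.085 ],
       [ 0.0034,  0.5416,  0.8406,  1.0396],
       [ 0.    ,  0.    ,  0.    ,  1.    ]])}
top {'fx': 446.742834192928, 'fy': 446.742834192928, 'cx': 317.7529418582084, 'cy': 243.59152757073616, 'T': array([[-0.0199,  0.9986, -0.0486,  0.432 ],
       [-0.9998, -0.0196,  0.0056,  0.0296],
       [ 0.0047,  0.0487,  0.9988,  0.8172],
       [ 0.    ,  0.    ,  0.    ,  1.    ]])}
wrist {'fx': 356.57429213346774, 'fy': 356.57429213346774, 'cx': 317.9604901635966, 'cy': 239.21274942952215, 'hand_eye': array([[-0.0009,  0.9648,  0.2629,  0.066 ],
       [ 1.    ,  0.0008,  0.0005, -0.0003],
       [ 0.0002,  0.2629, -0.9648, -0.1434],
       [ 0.    ,  0.    ,  0.    ,  1.    ]])}
```

View pics/top0.png

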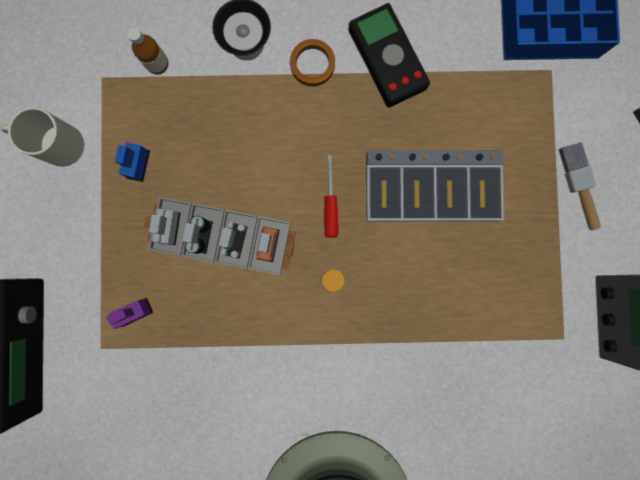

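View pics/scene0.png

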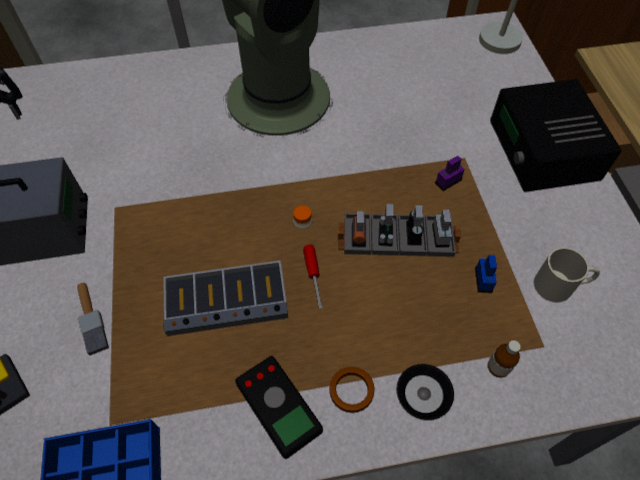

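The blue look-alike at top (131,160) and the purple one at (129,313) stand off the row. The modules meant are the four in the cradles of the row, at top (165,226), (197,235), (233,240) and (267,243). From left to right these look like shield, twincan, fourcap and coil. The rack is at (435,192).

```bash
cat > h.py <<'E'
import numpy as np,cv2
from scipy.spatial.transform import Rotation as R
from workcell import readout,grab_frame,camera_info
np.set_printoptions(precision=4,suppress=True)
def toolT(s):
    T=np.eye(4);T[:3,:3]=R.from_euler('xyz',s['tool_rot']).as_matrix();T[:3,3]=s['position'];return T
def cam(n,s=None):
    c=camera_info(n); T=c['T'] if 'T' in c else toolT(s)@c['hand_eye']
    return c,T
def ray(px,c,T):
    px=np.atleast_2d(px).astype(float)
    d=np.c_[(px[:,0]-c['cx'])/c['fx'],-(px[:,1]-c['cy'])/c['fy'],-np.ones(len(px))]@T[:3,:3].T
    return T[:3,3],d
def plane(px,c,T,z):
    o,d=ray(px,c,T); return o+d*((z-o[2])/d[:,2])[:,None]
def proj(P,c,T):
    q=(np.atleast_2d(P)-T[:3,3])@T[:3,:3]
    return np.c_[c['cx']+c['fx']*q[:,0]/-q[:,2],c['cy']-c['fy']*q[:,1]/-q[:,2]]
def tri(rays):
    A=np.zeros((3,3));b=np.zeros(3)
    for o,d in rays:
        d=d.ravel()/np.linalg.norm(d);M=np.eye(3)-np.outer(d,d);A+=M;b+=M@o
    return np.linalg.solve(A,b)
def shift(s,dxyz):  # world shift -> tool axes, shares of 0.1 m
    return toolT(s)[:3,:3].T@np.array(dxyz)/0.1
E
python3 - <<'E'
from h import *
c,T=cam('top')
print(plane([(368,166),(502,166),(503,220),(368,220)],c,T,.022))
print(plane([(160,198),(291,222),(281,274),(150,248)],c,T,.024))
s=readout.observe()
print(shift(s,np.array([.45,-.2,.3])-s['position']))
i=cv2.imread('pics/top0.png')[180:290,130:310]; cv2.imwrite('pics/crop1.png',cv2.resize(i,None,fx=4.4,fy=4.4,interpolation=cv2.INTER_CUBIC))
E
```

```text
[[ 0.6085 -0.068   0.022 ]
 [ 0.604  -0.3094  0.022 ]
 [ 0.5064 -0.3073  0.022 ]
 [ 0.5111 -0.0655  0.022 ]]
[[0.5575 0.3048 0.024 ]
 [0.51   0.072  0.024 ]
 [0.4179 0.0913 0.024 ]
 [0.4686 0.3228 0.024 ]]
[ 3.3597 -2.6477 -0.6892]
```

View pics/crop1.png

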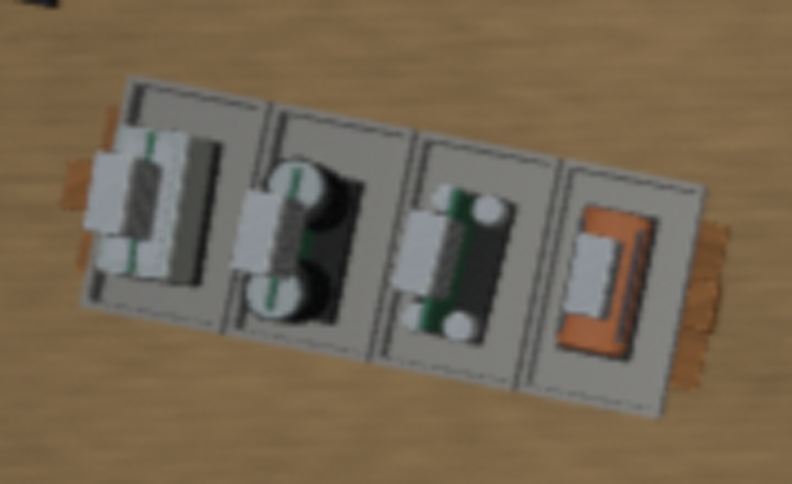

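The crop confirms the order from left to right: shield, twincan, fourcap, coil. The row is yawed about -0.20 rad. I'll move the wrist camera over the rack, turning to that yaw.

drive_tool --targets '[{"dx": 0.37,"dy": -0.19,"dz": -0.015,"fingers": 0},{"dx": 0.37,"dy": -0.19,"dz": -0.015},{"dx": 0.37,"dy": -0.19,"dz": -0.015},{"dx": 0.37,"dy": -0.19,"dz": -0.015},{"dx": 0.37,"dy": -0.19,"dz": -0.015},{"dx": 0.37,"dy": -0.19,"dz": -0.015},{"dx": 0.37,"dy": -0.19,"dz": -0.015},{"dx": 0.37,"dy": -0.19,"dz": -0.015},{"dx": 0.37,"dy": -0.19,"dz": -0.015},{"dx": 0.37,"dy": -0.19,"dz": -0.015},{"dx": 0.37,"dy": -0.19,"dz": -0.015},{"dx": 0.37,"dy": -0.19,"dz": -0.015},{"yaw": 0.08},{"yaw": 0.08},{"yaw": 0.08},{"yaw": 0.08},{"yaw": 0.06},{}]'

```text
invalid input
```

drive_tool --targets '[{"dx": 0.37,"dy": -0.19,"dz": -0.015,"yaw": 0,"fingers": 0},{"dx": 0.37,"dy": -0.19,"dz": -0.015,"yaw": 0,"fingers": 0},{"dx": 0.37,"dy": -0.19,"dz": -0.015,"yaw": 0,"fingers": 0},{"dx": 0.37,"dy": -0.19,"dz": -0.015,"yaw": 0,"fingers": 0},{"dx": 0.37,"dy": -0.19,"dz": -0.015,"yaw": 0,"fingers": 0},{"dx": 0.37,"dy": -0.19,"dz": -0.015,"yaw": 0,"fingers": 0},{"dx": 0.37,"dy": -0.19,"dz": -0.015,"yaw": 0,"fingers": 0},{"dx": 0.37,"dy": -0.19,"dz": -0.015,"yaw": 0,"fingers": 0},{"dx": 0.37,"dy": -0.19,"dz": -0.015,"yaw": 0,"fingers": 0},{"dx": 0.37,"dy": -0.19,"dz": -0.015,"yaw": 0,"fingers": 0},{"dx": 0.37,"dy": -0.19,"dz": -0.015,"yaw": 0,"fingers": 0},{"dx": 0.37,"dy": -0.19,"dz": -0.015,"yaw": 0,"fingers": 0},{"dx": 0,"dy": 0,"dz": 0,"yaw": 0.08,"fingers": 0},{"dx": 0,"dy": 0,"dz": 0,"yaw": 0.08,"fingers": 0},{"dx": 0,"dy": 0,"dz": 0,"yaw": 0.08,"fingers": 0},{"dx": 0,"dy": 0,"dz": 0,"yaw": 0.08,"fingers": 0},{"dx": 0,"dy": 0,"dz": 0,"yaw": 0.06,"fingers": 0},{"dx": 0,"dy": 0,"dz": 0,"yaw": 0,"fingers": 0}]' --squeeze 50

```text
clock: 1.95
position: [0.5638, -0.1916, 0.2491]
tool_rot: [3.141, 0.0, -0.197]
force: [-0.5, -0.4, 0.3]
grip_width: 0.0853
finger_force: 0.0
```

Run:
```python
from h import *; import json
s=readout.observe(); cv2.imwrite('pics/w_rack.png',grab_frame('wrist'))
json.dump({k:np.array(v).tolist() for k,v in s.items()},open('s_rack.json','w')); print(s['qpos'])
```

```text
[ 0.2385  0.4562 -0.0148  1.6611  0.0078  1.0247 -1.5464]
```

drive_tool --targets '[{"dx": -0.16,"dy": -0.4,"dz": 0,"yaw": 0,"fingers": 0},{"dx": -0.16,"dy": -0.4,"dz": 0,"yaw": 0,"fingers": 0},{"dx": -0.16,"dy": -0.4,"dz": 0,"yaw": 0,"fingers": 0},{"dx": -0.16,"dy": -0.4,"dz": 0,"yaw": 0,"fingers": 0},{"dx": -0.16,"dy": -0.4,"dz": 0,"yaw": 0,"fingers": 0},{"dx": -0.16,"dy": -0.4,"dz": 0,"yaw": 0,"fingers": 0},{"dx": -0.16,"dy": -0.4,"dz": 0,"yaw": 0,"fingers": 0},{"dx": -0.16,"dy": -0.4,"dz": 0,"yaw": 0,"fingers": 0},{"dx": 0,"dy": 0,"dz": 0,"yaw": 0,"fingers": 0},{"dx": 0,"dy": 0,"dz": 0,"yaw": 0,"fingers": 0}]'

```text
clock: 3.0
position: [0.5002, 0.1476, 0.2493]
tool_rot: [3.141, 0.0, -0.191]
force: [-0.1, -0.8, 0.7]
grip_width: 0.0853
finger_force: 0.0
```

Run:
```python
from h import *; import json
s=readout.observe(); cv2.imwrite('pics/w_row1.png',grab_frame('wrist'))
json.dump({k:np.array(v).tolist() for k,v in s.items()},open('s_row1.json','w')); print(s['position'],s['tool_rot'],s['qpos'])
```

```text
[0.5002 0.1476 0.2493] [ 3.1415  0.0001 -0.1907] [-0.2963  0.3391 -0.1337  1.8454  0.0542  0.9607 -2.215 ]
```

drive_tool --targets '[{"dx": 0,"dy": -0.4,"dz": 0,"yaw": 0,"fingers": 0},{"dx": 0,"dy": -0.4,"dz": 0,"yaw": 0,"fingers": 0},{"dx": 0,"dy": 0,"dz": 0,"yaw": 0,"fingers": 0},{"dx": 0,"dy": 0,"dz": 0,"yaw": 0,"fingers": 0}]'

```text
clock: 3.45
position: [0.5162, 0.2247, 0.2489]
tool_rot: [3.141, 0.0, -0.195]
force: [-0.2, -1.2, -0.1]
grip_width: 0.0859
finger_force: 0.0
```

Run:
```python
from h import *; import json
s=readout.observe(); cv2.imwrite('pics/w_row2.png',grab_frame('wrist'))
json.dump({k:np.array(v).tolist() for k,v in s.items()},open('s_row2.json','w')); print(s['position'],s['tool_rot'],s['qpos'])
```

```text
[0.5162 0.2247 0.2489] [ 3.1409  0.0003 -0.1945] [-0.4054  0.407  -0.1495  1.741   0.0705  0.9995 -2.3464]
```

View pics/w_row1.png

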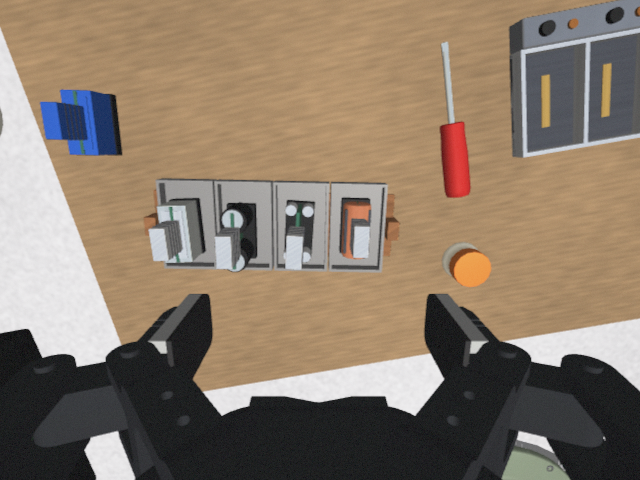

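View pics/w_row2.png

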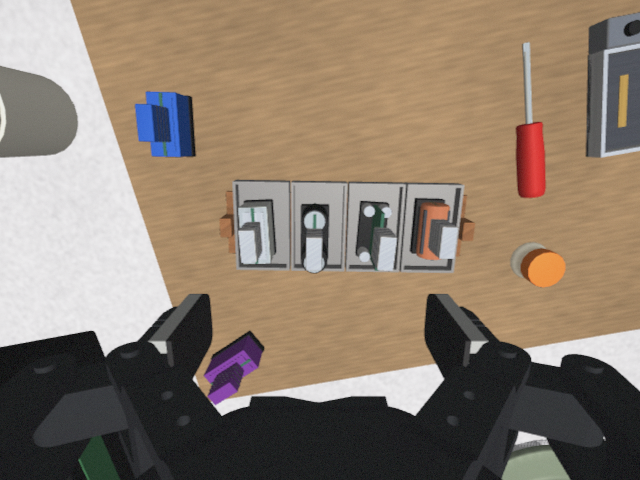

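View pics/w_rack.png

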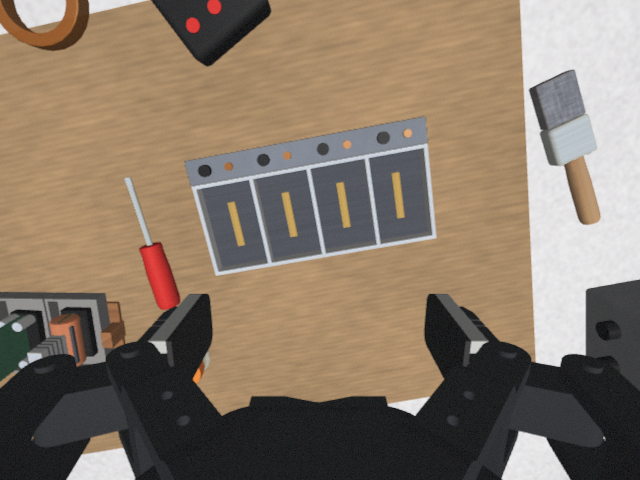

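The row views show the four blocks (row1 at about x 160, 228, 295, 361 and row2 at about x 249, 314, 384, 443, both near y 245). The rack view shows the rack's corners near (194,186), (427,145), (436,238) and (217,274). I'll enlarge both row views to read the tops of the blocks.

Run:
```python
import cv2,numpy as np
a=cv2.imread('pics/w_row1.png')[180:280,140:400];b=cv2.imread('pics/w_row2.png')[180:280,220:480]
cv2.imwrite('pics/crop2.png',cv2.resize(np.vstack([a,b]),None,fx=3,fy=3,interpolation=cv2.INTER_CUBIC))
```

```text
(no output)
```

View pics/crop2.png

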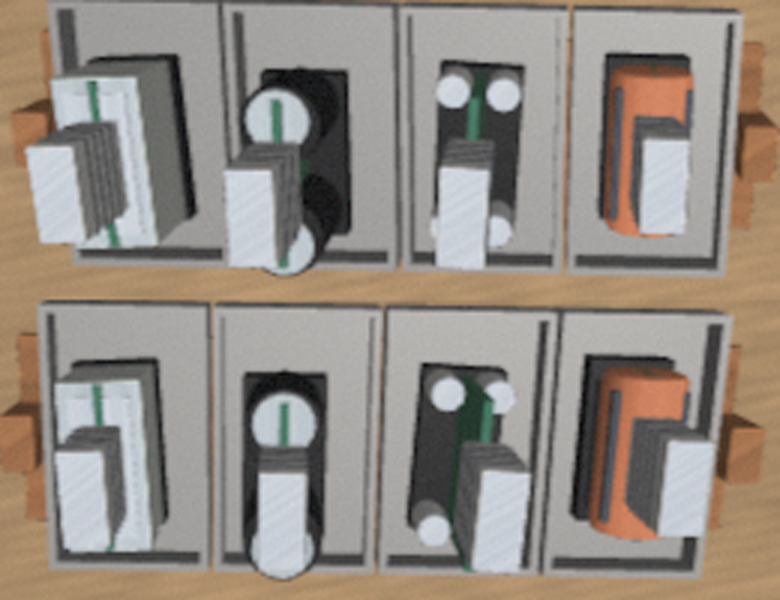

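```bash
cat > fit.py <<'E'
from h import *; import json
from scipy.optimize import least_squares
L=lambda n:json.load(open(f's_{n}.json'))
def rect(p,hx,hy):
    x,y,z,a=p; q=np.array([[hx,hy],[hx,-hy],[-hx,-hy],[-hx,hy]])
    c,s=np.cos(a),np.sin(a)
    return np.c_[q@np.array([[c,s],[-s,c]])+[x,y],np.full(4,z)]
def fit(obs,hx,hy,p0):
    f=lambda p:np.concatenate([(proj(rect(p,hx,hy),*cm)-px).ravel()/w for cm,px,w in obs])
    r=least_squares(f,p0,loss='soft_l1'); return r.x,np.sqrt(np.mean(r.fun**2))
E
python3 - <<'E'
from fit import *
c1,c2=cam('wrist',L('row1')),cam('wrist',L('row2'))
m={'shield':([(28,147),(74,143),(87,236),(40,244)],[(56,453),(100,449),(107,545),(65,551)]),
'twincan':([(226,170),(271,166),(273,266),(228,267)],[(261,474),(305,474),(305,570),(261,570)]),
'fourcap':([(443,168),(491,168),(487,268),(439,268)],[(483,476),(528,474),(524,572),(473,569)]),
'coil':([(643,139),(689,137),(686,231),(640,234)],[(673,440),(714,440),(704,535),(662,536)])}
for n,(a,b) in m.items():
    a=np.array(a)/3+[140,180];b=(np.array(b)-[0,300])/3+[220,180]
    print(n,*fit([(c1,a,1),(c2,b,1)],.015,.007,[.5,.2,.09,-.2]))
cr,ct=cam('wrist',L('rack')),cam('top')
w=np.array([(194,186),(427,145),(436,238),(217,274)],float);t=np.array([(368,166),(502,166),(503,220),(368,220)],float)
print('rack',*fit([(cr,w,1),(ct,t,1)],.05,.122,[.56,-.19,.022,0]))
print('rack wrist',*fit([(cr,w,1)],.05,.122,[.56,-.19,.022,0]))
k1=np.array([(48,0),(742,10),(727,274),(78,268)])/3+[140,180];k2=np.array([(40,2),(733,14),(702,275),(52,267)])/3+[220,180]
print('row',*fit([(c1,k1,1),(c2,k2,1)],.048,.119,[.5,.2,.024,-.2]))
E
```

```text
shield [ 0.5048  0.2914  0.0866 -0.1606] 0.7389284745263881
twincan [ 0.4893  0.2335  0.097  -0.2098] 0.7124733427541547
fourcap [ 0.4785  0.1718  0.1014 -0.2278] 0.6713042390037255
coil [ 0.4721  0.1131  0.0836 -0.1874] 0.5638002587534541
rack [ 0.5575 -0.1891  0.0179 -0.0247] 0.5060879818411892
rack wrist [ 0.5573 -0.1893  0.0182 -0.0261] 0.30107488212756833
row [ 0.488   0.1986  0.0234 -0.2069] 0.4779759858391925
```

Block tops come out at 87, 97, 101 and 84 mm, against 89, 96, 104 and 82 mm from the text, and the rack wall tops at 18 mm against 22 mm, so they agree. Joint 7 is close to its limit here, so I'll turn the wrist half round to get an equal grasp.

drive_tool --targets '[{"dx": 0,"dy": 0,"dz": 0,"yaw": -0.095,"fingers": 0.55},{"dx": 0,"dy": 0,"dz": 0,"yaw": -0.095,"fingers": 0.55},{"dx": 0,"dy": 0,"dz": 0,"yaw": -0.095,"fingers": 0.55},{"dx": 0,"dy": 0,"dz": 0,"yaw": -0.095,"fingers": 0.55},{"dx": 0,"dy": 0,"dz": 0,"yaw": -0.095,"fingers": 0.55},{"dx": 0,"dy": 0,"dz": 0,"yaw": -0.095,"fingers": 0.55},{"dx": 0,"dy": 0,"dz": 0,"yaw": -0.095,"fingers": 0.55},{"dx": 0,"dy": 0,"dz": 0,"yaw": -0.095,"fingers": 0.55},{"dx": 0,"dy": 0,"dz": 0,"yaw": -0.095,"fingers": 0.55},{"dx": 0,"dy": 0,"dz": 0,"yaw": -0.095,"fingers": 0.55},{"dx": 0,"dy": 0,"dz": 0,"yaw": -0.095,"fingers": 0.55},{"dx": 0,"dy": 0,"dz": 0,"yaw": -0.095,"fingers": 0.55},{"dx": 0,"dy": 0,"dz": 0,"yaw": -0.095,"fingers": 0.55},{"dx": 0,"dy": 0,"dz": 0,"yaw": -0.095,"fingers": 0.55},{"dx": 0,"dy": 0,"dz": 0,"yaw": -0.095,"fingers": 0.55},{"dx": 0,"dy": 0,"dz": 0,"yaw": -0.095,"fingers": 0.55},{"dx": 0,"dy": 0,"dz": 0,"yaw": -0.095,"fingers": 0.55},{"dx": 0,"dy": 0,"dz": 0,"yaw": -0.095,"fingers": 0.55},{"dx": 0,"dy": 0,"dz": 0,"yaw": -0.095,"fingers": 0.55},{"dx": 0,"dy": 0,"dz": 0,"yaw": -0.095,"fingers": 0.55}]'

```text
clock: 5.5
position: [0.5163, 0.2234, 0.2493]
tool_rot: [-3.141, 0.001, 2.794]
force: [-0.1, -0.1, -0.4]
grip_width: 0.0383
finger_force: 0.0
```

drive_tool --targets '[{"dx": 0,"dy": 0,"dz": 0,"yaw": -0.1,"fingers": 0.55},{"dx": 0,"dy": 0,"dz": 0,"yaw": 0,"fingers": 0.55},{"dx": 0,"dy": 0,"dz": 0,"yaw": 0,"fingers": 0.55}]'

```text
clock: 5.8
position: [0.5162, 0.2241, 0.2492]
tool_rot: [-3.141, 0.0, 2.933]
force: [-0.6, -0.4, -0.5]
grip_width: 0.0382
finger_force: 0.0
```

```bash
cat > go.py <<'E'
import sys; from h import *
# go.py x y z yaw : shares to shift (tool axes now), then yaw share
s=readout.observe(); x,y,z,a=map(float,sys.argv[1:5])
d=(a-s['tool_rot'][2]+np.pi/2)%np.pi-np.pi/2
p=np.array(s['position'])
print(s['clock'],p,s['tool_rot'][2],'w',s['grip_width'],'q7',s['qpos'][6])
print('xy at height',shift(s,[x-p[0],y-p[1],0]),'dz',(p[2]-z)/.1,'yaw',-d/(np.pi/2))
E
python3 go.py .5048 .2914 .060 -.18
```

```text
5.8 [0.5162 0.2241 0.2492] 2.9332773995941714 w 0.038211443187278114 q7 0.46006339179382555
xy at height [ 0.2508  0.6347 -0.0004] dz 1.8924737527774789 yaw -0.018026050553222817
```

drive_tool --targets '[{"dx": 0.125,"dy": 0.32,"dz": 0,"yaw": -0.018,"fingers": 0.55},{"dx": 0.125,"dy": 0.315,"dz": 0,"yaw": 0,"fingers": 0.55},{"dx": 0,"dy": 0,"dz": 0.35,"yaw": 0,"fingers": 0.55},{"dx": 0,"dy": 0,"dz": 0.35,"yaw": 0,"fingers": 0.55},{"dx": 0,"dy": 0,"dz": 0.35,"yaw": 0,"fingers": 0.55},{"dx": 0,"dy": 0,"dz": 0,"yaw": 0,"fingers": 0.55},{"dx": 0,"dy": 0,"dz": 0,"yaw": 0,"fingers": 0.55}]'

```text
clock: 6.5
position: [0.5033, 0.2925, 0.1452]
tool_rot: [-3.141, -0.0, 2.965]
force: [-0.2, -0.1, 1.3]
grip_width: 0.0383
finger_force: 0.0
```

```bash
python3 go.py .5048 .2914 .060 -.18; python3 -c "
from h import *
cv2.imwrite('pics/w_s1.png',grab_frame('wrist'))"
```

```text
6.5 [0.5033 0.2925 0.1452] 2.965477016577555 w 0.0382678305926929 q7 0.27800823430426774
xy at height [-0.0164 -0.0086 -0.    ] dz 0.8515349564177527 yaw 0.002472862281062005
```

View pics/w_s1.png

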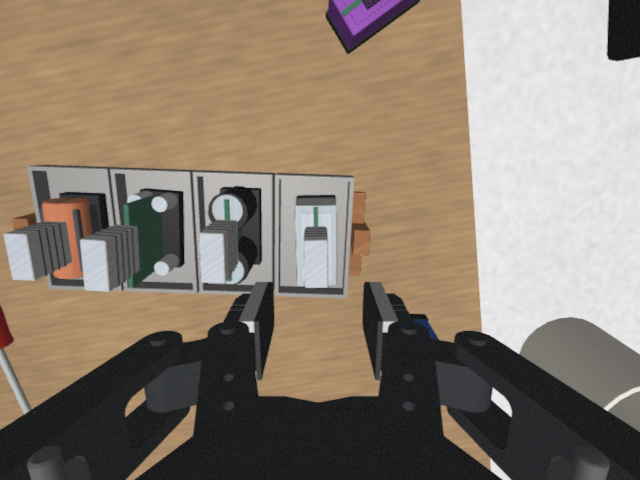

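The shield's block at (316,260) is centred between the fingers (mid 318) and lined up with them. I'll go down and grip.

drive_tool --targets '[{"dx": -0.015,"dy": 0,"dz": 0.25,"yaw": 0,"fingers": 0.55},{"dx": 0,"dy": 0,"dz": 0.25,"yaw": 0,"fingers": 0.55},{"dx": 0,"dy": 0,"dz": 0.2,"yaw": 0,"fingers": 0.55},{"dx": 0,"dy": 0,"dz": 0.15,"yaw": 0,"fingers": 0.55},{"dx": 0,"dy": 0,"dz": 0,"yaw": 0,"fingers": 0.55},{"dx": 0,"dy": 0,"dz": 0,"yaw": 0,"fingers": 1},{"dx": 0,"dy": 0,"dz": 0,"yaw": 0,"fingers": 1},{"dx": 0,"dy": 0,"dz": 0,"yaw": 0,"fingers": 1},{"dx": 0,"dy": 0,"dz": 0,"yaw": 0,"fingers": 1},{"dx": 0,"dy": 0,"dz": 0,"yaw": 0,"fingers": 1}]' --squeeze 50

```text
clock: 7.55
position: [0.5053, 0.2925, 0.0606]
tool_rot: [3.141, 0.002, 2.967]
force: [0.1, -2.5, 7.6]
grip_width: 0.0129
finger_force: 53.4
```

drive_tool --targets '[{"dx": 0,"dy": 0,"dz": -0.1,"yaw": 0,"fingers": 1},{"dx": 0,"dy": 0,"dz": -0.3,"yaw": 0,"fingers": 1},{"dx": 0,"dy": 0,"dz": -0.4,"yaw": 0,"fingers": 1},{"dx": 0,"dy": 0,"dz": -0.4,"yaw": 0,"fingers": 1},{"dx": 0,"dy": 0,"dz": -0.2,"yaw": 0,"fingers": 1},{"dx": 0,"dy": 0,"dz": 0,"yaw": 0,"fingers": 1},{"dx": 0,"dy": 0,"dz": 0,"yaw": 0,"fingers": 1}]'

```text
clock: 8.25
position: [0.5047, 0.2919, 0.1995]
tool_rot: [-3.142, 0.001, 2.967]
force: [0.4, 0.5, -3.0]
grip_width: 0.0133
finger_force: 51.9
```

```bash
python3 go.py .5552 -.279 .057 -.025
```

```text
8.25 [0.5047 0.2919 0.1995] 2.9673862071470056 w 0.013252090128519972 q7 0.33191734753800345
xy at height [-1.4874 -5.5354  0.0012] dz 1.4253871612172515 yaw -0.09498777397018315
```

drive_tool --targets '[{"dx": -0.05,"dy": -0.17,"dz": 0,"yaw": 0,"fingers": 1},{"dx": -0.1,"dy": -0.38,"dz": 0,"yaw": 0,"fingers": 1},{"dx": -0.1,"dy": -0.38,"dz": 0,"yaw": 0,"fingers": 1},{"dx": -0.1,"dy": -0.38,"dz": 0,"yaw": 0,"fingers": 1},{"dx": -0.1,"dy": -0.38,"dz": 0,"yaw": 0,"fingers": 1},{"dx": -0.1,"dy": -0.38,"dz": 0,"yaw": 0,"fingers": 1},{"dx": -0.1,"dy": -0.38,"dz": 0,"yaw": 0,"fingers": 1},{"dx": -0.1,"dy": -0.38,"dz": 0,"yaw": 0,"fingers": 1},{"dx": -0.1,"dy": -0.38,"dz": 0,"yaw": 0,"fingers": 1},{"dx": -0.1,"dy": -0.38,"dz": 0,"yaw": 0,"fingers": 1},{"dx": -0.1,"dy": -0.38,"dz": 0,"yaw": 0,"fingers": 1},{"dx": -0.1,"dy": -0.38,"dz": 0,"yaw": 0,"fingers": 1},{"dx": -0.1,"dy": -0.38,"dz": 0,"yaw": 0,"fingers": 1},{"dx": -0.1,"dy": -0.38,"dz": 0,"yaw": 0,"fingers": 1},{"dx": -0.1,"dy": -0.38,"dz": 0,"yaw": 0,"fingers": 1},{"dx": -0.04,"dy": -0.04,"dz": 0,"yaw": 0,"fingers": 1},{"dx": 0,"dy": 0,"dz": 0,"yaw": -0.05,"fingers": 1},{"dx": 0,"dy": 0,"dz": 0,"yaw": -0.045,"fingers": 1},{"dx": 0,"dy": 0,"dz": 0,"yaw": 0,"fingers": 1},{"dx": 0,"dy": 0,"dz": 0,"yaw": 0,"fingers": 1}]'

```text
clock: 10.25
position: [0.5554, -0.2778, 0.1985]
tool_rot: [3.141, -0.001, 3.115]
force: [-0.9, -0.6, -3.2]
grip_width: 0.0134
finger_force: 51.8
```

```bash
python3 go.py .5552 -.279 .057 -.025
```

```text
10.25 [ 0.5554 -0.2778  0.1985] 3.1149879108404095 w 0.013355086482200948 q7 1.4816427648328117
xy at height [ 0.0017 -0.0119 -0.    ] dz 1.4148916385195172 yaw -0.0010216109638211868
```

drive_tool --targets '[{"dx": 0,"dy": -0.01,"dz": 0.2,"yaw": 0,"fingers": 1},{"dx": 0,"dy": 0,"dz": 0.4,"yaw": 0,"fingers": 1},{"dx": 0,"dy": 0,"dz": 0.4,"yaw": 0,"fingers": 1},{"dx": 0,"dy": 0,"dz": 0.2,"yaw": 0,"fingers": 1},{"dx": 0,"dy": 0,"dz": 0.1,"yaw": 0,"fingers": 1},{"dx": 0,"dy": 0,"dz": 0.06,"yaw": 0,"fingers": 1},{"dx": 0,"dy": 0,"dz": 0,"yaw": 0,"fingers": 1},{"dx": 0,"dy": 0,"dz": 0,"yaw": 0,"fingers": 1},{"dx": 0,"dy": 0,"dz": 0,"yaw": 0,"fingers": 1}]'

```text
clock: 11.15
position: [0.5562, -0.2795, 0.0643]
tool_rot: [-3.141, 0.001, 3.116]
force: [0.3, 0.7, -2.1]
grip_width: 0.0133
finger_force: 51.7
```

drive_tool --targets '[{"dx": 0,"dy": 0,"dz": 0.02,"yaw": 0,"fingers": 1},{"dx": 0,"dy": 0,"dz": 0,"yaw": 0,"fingers": 1},{"dx": 0,"dy": 0,"dz": 0,"yaw": 0,"fingers": 1}]'

```text
clock: 11.45
position: [0.5557, -0.2793, 0.0614]
tool_rot: [-3.142, 0.0, 3.117]
force: [0.9, -0.5, -2.5]
grip_width: 0.0131
finger_force: 51.7
```

drive_tool --targets '[{"dx": 0,"dy": 0,"dz": 0.02,"yaw": 0,"fingers": 1},{"dx": 0,"dy": 0,"dz": 0.01,"yaw": 0,"fingers": 1},{"dx": 0,"dy": 0,"dz": 0,"yaw": 0,"fingers": 1},{"dx": 0,"dy": 0,"dz": 0,"yaw": 0,"fingers": 1}]'

```text
clock: 11.85
position: [0.5557, -0.2792, 0.0583]
tool_rot: [3.141, -0.0, 3.117]
force: [-0.4, -1.1, -2.6]
grip_width: 0.0134
finger_force: 51.7
```

drive_tool --targets '[{"dx": 0,"dy": 0,"dz": 0.01,"yaw": 0,"fingers": 1},{"dx": 0,"dy": 0,"dz": 0,"yaw": 0,"fingers": 1},{"dx": 0,"dy": 0,"dz": 0,"yaw": 0,"fingers": 1}]'

```text
clock: 12.15
position: [0.5557, -0.2792, 0.0573]
tool_rot: [3.142, 0.0, 3.117]
force: [-0.4, -0.4, -2.0]
grip_width: 0.0132
finger_force: 51.7
```

drive_tool --targets '[{"dx": 0,"dy": 0,"dz": 0.01,"yaw": 0,"fingers": 1},{"dx": 0,"dy": 0,"dz": 0,"yaw": 0,"fingers": 1},{"dx": 0,"dy": 0,"dz": 0,"yaw": 0,"fingers": 1}]'

```text
clock: 12.45
position: [0.5559, -0.2793, 0.0566]
tool_rot: [-3.141, 0.0, 3.117]
force: [-1.2, 0.3, 5.9]
grip_width: 0.013
finger_force: 52.8
```

drive_tool --targets '[{"dx": 0,"dy": 0,"dz": 0.005,"yaw": 0,"fingers": 1},{"dx": 0,"dy": 0,"dz": 0,"yaw": 0,"fingers": 1},{"dx": 0,"dy": 0,"dz": 0,"yaw": 0,"fingers": 1}]'

```text
clock: 12.75
position: [0.5559, -0.2794, 0.0566]
tool_rot: [-3.141, 0.001, 3.117]
force: [-4.3, 0.6, 13.5]
grip_width: 0.0132
finger_force: 54.2
```

Contact shows at 0.0566 m, exactly the predicted floor height. I'll release and lift.

drive_tool --targets '[{"dx": 0,"dy": 0,"dz": -0.01,"yaw": 0,"fingers": 1},{"dx": 0,"dy": 0,"dz": 0,"yaw": 0,"fingers": 0.6},{"dx": 0,"dy": 0,"dz": 0,"yaw": 0,"fingers": 0.6},{"dx": 0,"dy": 0,"dz": 0,"yaw": 0,"fingers": 0.6},{"dx": 0,"dy": 0,"dz": 0,"yaw": 0,"fingers": 0.6},{"dx": 0,"dy": 0,"dz": -0.2,"yaw": 0,"fingers": 0.6},{"dx": 0,"dy": 0,"dz": -0.4,"yaw": 0,"fingers": 0.6},{"dx": 0,"dy": 0,"dz": -0.4,"yaw": 0,"fingers": 0.6},{"dx": 0,"dy": 0,"dz": -0.4,"yaw": 0,"fingers": 0.55},{"dx": 0,"dy": 0,"dz": 0,"yaw": 0,"fingers": 0.55},{"dx": 0,"dy": 0,"dz": 0,"yaw": 0.05,"fingers": 0.55},{"dx": 0,"dy": 0,"dz": 0,"yaw": 0.06,"fingers": 0.55},{"dx": 0,"dy": 0,"dz": 0,"yaw": 0,"fingers": 0.55}]'

```text
clock: 14.05
position: [0.5556, -0.2792, 0.1967]
tool_rot: [-3.141, -0.0, 2.942]
force: [0.6, -0.1, -0.2]
grip_width: 0.0383
finger_force: 0.0
```

```bash
python3 go.py .4893 .2335 .067 -.21; python3 -c "
from h import *
a=grab_frame('top');b=grab_frame('scene')
a=cv2.resize(a[130:290,130:520],(780,320));cv2.imwrite('pics/chk1.png',a)"
```

```text
14.05 [ 0.5556 -0.2792  0.1967] 2.942279150194265 w 0.03826948850624001 q7 1.330002146813031
xy at height [ 1.6652  4.8941 -0.0015] dz 1.2972355264735613 yaw 0.006803235035745872
```

View pics/chk1.png

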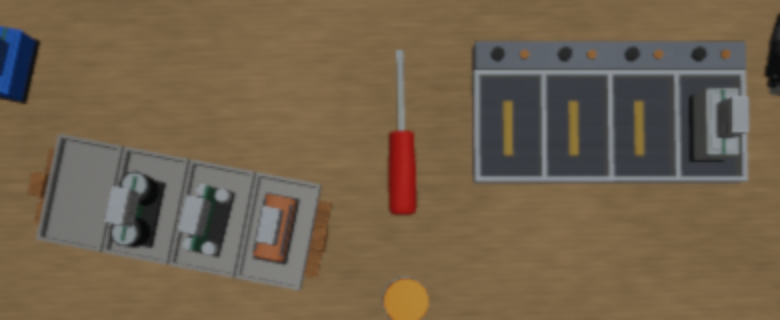

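The shield stands upright and lined up in the rightmost bay, with its block at (740,113) in the crop. Next is the twincan.

drive_tool --targets '[{"dx": 0.12,"dy": 0.37,"dz": 0,"yaw": 0.007,"fingers": 0.55},{"dx": 0.12,"dy": 0.37,"dz": 0,"yaw": 0,"fingers": 0.55},{"dx": 0.12,"dy": 0.37,"dz": 0,"yaw": 0,"fingers": 0.55},{"dx": 0.12,"dy": 0.37,"dz": 0,"yaw": 0,"fingers": 0.55},{"dx": 0.12,"dy": 0.37,"dz": 0,"yaw": 0,"fingers": 0.55},{"dx": 0.12,"dy": 0.37,"dz": 0,"yaw": 0,"fingers": 0.55},{"dx": 0.12,"dy": 0.37,"dz": 0,"yaw": 0,"fingers": 0.55},{"dx": 0.12,"dy": 0.37,"dz": 0,"yaw": 0,"fingers": 0.55},{"dx": 0.12,"dy": 0.37,"dz": 0,"yaw": 0,"fingers": 0.55},{"dx": 0.12,"dy": 0.37,"dz": 0,"yaw": 0,"fingers": 0.55},{"dx": 0.12,"dy": 0.37,"dz": 0,"yaw": 0,"fingers": 0.55},{"dx": 0.12,"dy": 0.37,"dz": 0,"yaw": 0,"fingers": 0.55},{"dx": 0.12,"dy": 0.37,"dz": 0,"yaw": 0,"fingers": 0.55},{"dx": 0.1,"dy": 0.08,"dz": 0,"yaw": 0,"fingers": 0.55},{"dx": 0,"dy": 0,"dz": 0,"yaw": 0,"fingers": 0.55},{"dx": 0,"dy": 0,"dz": 0,"yaw": 0,"fingers": 0.55},{"dx": 0,"dy": 0,"dz": 0,"yaw": 0,"fingers": 0.55}]'

```text
clock: 15.85
position: [0.4947, 0.2321, 0.1967]
tool_rot: [-3.141, 0.0, 2.932]
force: [-0.8, -0.5, -0.6]
grip_width: 0.0383
finger_force: 0.0
```

```bash
python3 go.py .4893 .2335 .067 -.21
```

```text
15.85 [0.4947 0.2321 0.1967] 2.93197872186202 w 0.038329202695045764 q7 0.37256870581487045
xy at height [ 0.0554  0.0026 -0.    ] dz 1.2967202908904274 yaw 0.00024577869558334433
```

drive_tool --targets '[{"dx": 0.055,"dy": 0,"dz": 0.3,"yaw": 0,"fingers": 0.55},{"dx": 0,"dy": 0,"dz": 0.4,"yaw": 0,"fingers": 0.55},{"dx": 0,"dy": 0,"dz": 0.3,"yaw": 0,"fingers": 0.55},{"dx": 0,"dy": 0,"dz": 0.2,"yaw": 0,"fingers": 0.55},{"dx": 0,"dy": 0,"dz": 0.09,"yaw": 0,"fingers": 0.55},{"dx": 0,"dy": 0,"dz": 0,"yaw": 0,"fingers": 0.55},{"dx": 0,"dy": 0,"dz": 0,"yaw": 0,"fingers": 1},{"dx": 0,"dy": 0,"dz": 0,"yaw": 0,"fingers": 1},{"dx": 0,"dy": 0,"dz": 0,"yaw": 0,"fingers": 1},{"dx": 0,"dy": 0,"dz": 0,"yaw": 0,"fingers": 1},{"dx": 0,"dy": 0,"dz": 0,"yaw": 0,"fingers": 1}]'

```text
clock: 16.95
position: [0.4893, 0.2347, 0.0689]
tool_rot: [3.141, 0.002, 2.933]
force: [-0.5, -1.9, 7.4]
grip_width: 0.0132
finger_force: 50.1
```

drive_tool --targets '[{"dx": 0,"dy": 0,"dz": -0.1,"yaw": 0,"fingers": 1},{"dx": 0,"dy": 0,"dz": -0.3,"yaw": 0,"fingers": 1},{"dx": 0,"dy": 0,"dz": -0.4,"yaw": 0,"fingers": 1},{"dx": 0,"dy": 0,"dz": -0.4,"yaw": 0,"fingers": 1},{"dx": 0,"dy": 0,"dz": -0.2,"yaw": 0,"fingers": 1},{"dx": 0,"dy": 0,"dz": 0,"yaw": 0,"fingers": 1},{"dx": 0,"dy": 0,"dz": 0,"yaw": 0,"fingers": 1}]'

```text
clock: 17.65
position: [0.4887, 0.2344, 0.208]
tool_rot: [-3.142, 0.001, 2.933]
force: [1.0, -0.3, -1.9]
grip_width: 0.0132
finger_force: 49.2
```

```bash
python3 go.py .5567 -.219 .063 -.025
```

```text
17.65 [0.4887 0.2344 0.208 ] 2.932867234250326 w 0.013234296169526844 q7 0.3749569358192874
xy at height [-1.605  -4.2942  0.0013] dz 1.450404227142733 yaw -0.11696323463802996
```

drive_tool --targets '[{"dx": -0.06,"dy": -0.17,"dz": 0,"yaw": 0,"fingers": 1},{"dx": -0.135,"dy": -0.375,"dz": 0,"yaw": 0,"fingers": 1},{"dx": -0.135,"dy": -0.375,"dz": 0,"yaw": 0,"fingers": 1},{"dx": -0.135,"dy": -0.375,"dz": 0,"yaw": 0,"fingers": 1},{"dx": -0.135,"dy": -0.375,"dz": 0,"yaw": 0,"fingers": 1},{"dx": -0.135,"dy": -0.375,"dz": 0,"yaw": 0,"fingers": 1},{"dx": -0.135,"dy": -0.375,"dz": 0,"yaw": 0,"fingers": 1},{"dx": -0.135,"dy": -0.375,"dz": 0,"yaw": 0,"fingers": 1},{"dx": -0.135,"dy": -0.375,"dz": 0,"yaw": 0,"fingers": 1},{"dx": -0.135,"dy": -0.375,"dz": 0,"yaw": 0,"fingers": 1},{"dx": -0.135,"dy": -0.375,"dz": 0,"yaw": 0,"fingers": 1},{"dx": -0.135,"dy": -0.375,"dz": 0,"yaw": 0,"fingers": 1},{"dx": -0.06,"dy": 0,"dz": 0,"yaw": -0.06,"fingers": 1},{"dx": 0,"dy": 0,"dz": 0,"yaw": -0.057,"fingers": 1},{"dx": 0,"dy": 0,"dz": 0,"yaw": 0,"fingers": 1},{"dx": 0,"dy": 0,"dz": 0,"yaw": 0,"fingers": 1}]'

```text
clock: 19.25
position: [0.5564, -0.2185, 0.2069]
tool_rot: [3.141, -0.001, 3.115]
force: [-0.7, -0.6, -1.7]
grip_width: 0.0134
finger_force: 49.2
```

```bash
python3 go.py .5567 -.219 .065 -.025
```

```text
19.25 [ 0.5564 -0.2185  0.2069] 3.114536007641713 w 0.013389168749286032 q7 1.3878904231176246
xy at height [-0.0034 -0.0051 -0.    ] dz 1.4189686046162597 yaw -0.0013093014753076627
```

drive_tool --targets '[{"dx": 0,"dy": -0.005,"dz": 0.2,"yaw": 0,"fingers": 1},{"dx": 0,"dy": 0,"dz": 0.4,"yaw": 0,"fingers": 1},{"dx": 0,"dy": 0,"dz": 0.4,"yaw": 0,"fingers": 1},{"dx": 0,"dy": 0,"dz": 0.2,"yaw": 0,"fingers": 1},{"dx": 0,"dy": 0,"dz": 0.1,"yaw": 0,"fingers": 1},{"dx": 0,"dy": 0,"dz": 0.08,"yaw": 0,"fingers": 1},{"dx": 0,"dy": 0,"dz": 0.02,"yaw": 0,"fingers": 1},{"dx": 0,"dy": 0,"dz": 0,"yaw": 0,"fingers": 1},{"dx": 0,"dy": 0,"dz": 0,"yaw": 0,"fingers": 1}]'

```text
clock: 20.15
position: [0.5573, -0.2194, 0.0687]
tool_rot: [-3.141, 0.001, 3.117]
force: [-0.1, 0.0, -2.6]
grip_width: 0.0127
finger_force: 49.2
```

drive_tool --targets '[{"dx": 0,"dy": 0,"dz": 0.02,"yaw": 0,"fingers": 1},{"dx": 0,"dy": 0,"dz": 0.01,"yaw": 0,"fingers": 1},{"dx": 0,"dy": 0,"dz": 0.005,"yaw": 0,"fingers": 1},{"dx": 0,"dy": 0,"dz": 0,"yaw": 0,"fingers": 1},{"dx": 0,"dy": 0,"dz": 0,"yaw": 0,"fingers": 1}]'

```text
clock: 20.65
position: [0.557, -0.2195, 0.065]
tool_rot: [-3.141, 0.0, 3.117]
force: [-3.2, 0.5, 9.4]
grip_width: 0.0128
finger_force: 50.8
```

drive_tool --targets '[{"dx": 0,"dy": 0,"dz": 0.005,"yaw": 0,"fingers": 1},{"dx": 0,"dy": 0,"dz": 0,"yaw": 0,"fingers": 1},{"dx": 0,"dy": 0,"dz": 0,"yaw": 0,"fingers": 1}]'

```text
clock: 20.95
position: [0.557, -0.2195, 0.0649]
tool_rot: [-3.141, 0.001, 3.117]
force: [-7.7, -1.3, 17.5]
grip_width: 0.013
finger_force: 52.1
```

drive_tool --targets '[{"dx": 0,"dy": 0,"dz": -0.01,"yaw": 0,"fingers": 1},{"dx": 0,"dy": 0,"dz": 0,"yaw": 0,"fingers": 0.6},{"dx": 0,"dy": 0,"dz": 0,"yaw": 0,"fingers": 0.6},{"dx": 0,"dy": 0,"dz": 0,"yaw": 0,"fingers": 0.6},{"dx": 0,"dy": 0,"dz": 0,"yaw": 0,"fingers": 0.6},{"dx": 0,"dy": 0,"dz": -0.2,"yaw": 0,"fingers": 0.6},{"dx": 0,"dy": 0,"dz": -0.4,"yaw": 0,"fingers": 0.6},{"dx": 0,"dy": 0,"dz": -0.4,"yaw": 0,"fingers": 0.6},{"dx": 0,"dy": 0,"dz": -0.4,"yaw": 0,"fingers": 0.55},{"dx": 0,"dy": 0,"dz": 0,"yaw": 0,"fingers": 0.55},{"dx": 0,"dy": 0,"dz": 0,"yaw": 0.06,"fingers": 0.55},{"dx": 0,"dy": 0,"dz": 0,"yaw": 0.062,"fingers": 0.55},{"dx": 0,"dy": 0,"dz": 0,"yaw": 0,"fingers": 0.55}]'

```text
clock: 22.25
position: [0.5567, -0.2192, 0.2047]
tool_rot: [-3.141, -0.0, 2.923]
force: [-0.9, 0.1, 0.5]
grip_width: 0.0383
finger_force: 0.0
```

```bash
python3 go.py .4785 .1718 .075 -.22
```

```text
22.25 [ 0.5567 -0.2192  0.2047] 2.9233890247684275 w 0.03825513355644619 q7 1.2190949169770358
xy at height [ 1.6104  3.6482 -0.0009] dz 1.296973077876894 yaw 0.0011436054108300594
```

drive_tool --targets '[{"dx": 0.16,"dy": 0.36,"dz": 0,"yaw": 0,"fingers": 0.55},{"dx": 0.16,"dy": 0.36,"dz": 0,"yaw": 0,"fingers": 0.55},{"dx": 0.16,"dy": 0.36,"dz": 0,"yaw": 0,"fingers": 0.55},{"dx": 0.16,"dy": 0.36,"dz": 0,"yaw": 0,"fingers": 0.55},{"dx": 0.16,"dy": 0.36,"dz": 0,"yaw": 0,"fingers": 0.55},{"dx": 0.16,"dy": 0.36,"dz": 0,"yaw": 0,"fingers": 0.55},{"dx": 0.16,"dy": 0.36,"dz": 0,"yaw": 0,"fingers": 0.55},{"dx": 0.16,"dy": 0.36,"dz": 0,"yaw": 0,"fingers": 0.55},{"dx": 0.16,"dy": 0.36,"dz": 0,"yaw": 0,"fingers": 0.55},{"dx": 0.16,"dy": 0.36,"dz": 0,"yaw": 0,"fingers": 0.55},{"dx": 0.01,"dy": 0.05,"dz": 0,"yaw": 0,"fingers": 0.55},{"dx": 0,"dy": 0,"dz": 0,"yaw": 0,"fingers": 0.55},{"dx": 0,"dy": 0,"dz": 0,"yaw": 0,"fingers": 0.55},{"dx": 0,"dy": 0,"dz": 0,"yaw": 0,"fingers": 0.55}]'

```text
clock: 23.65
position: [0.4782, 0.1705, 0.2046]
tool_rot: [-3.141, -0.0, 2.924]
force: [1.3, 0.1, 0.5]
grip_width: 0.0387
finger_force: 0.0
```

```bash
python3 go.py .4785 .1718 .075 -.22
```

```text
23.65 [0.4782 0.1705 0.2046] 2.9242419381908893 w 0.038743108538426115 q7 0.46642521671953296
xy at height [ 0.0003  0.0136 -0.    ] dz 1.296196383174955 yaw 0.001686586959686909
```

drive_tool --targets '[{"dx": 0,"dy": 0.013,"dz": 0.3,"yaw": 0,"fingers": 0.55},{"dx": 0,"dy": 0,"dz": 0.4,"yaw": 0,"fingers": 0.55},{"dx": 0,"dy": 0,"dz": 0.3,"yaw": 0,"fingers": 0.55},{"dx": 0,"dy": 0,"dz": 0.2,"yaw": 0,"fingers": 0.55},{"dx": 0,"dy": 0,"dz": 0.09,"yaw": 0,"fingers": 0.55},{"dx": 0,"dy": 0,"dz": 0,"yaw": 0,"fingers": 0.55},{"dx": 0,"dy": 0,"dz": 0,"yaw": 0,"fingers": 1},{"dx": 0,"dy": 0,"dz": 0,"yaw": 0,"fingers": 1},{"dx": 0,"dy": 0,"dz": 0,"yaw": 0,"fingers": 1},{"dx": 0,"dy": 0,"dz": 0,"yaw": 0,"fingers": 1},{"dx": 0,"dy": 0,"dz": 0,"yaw": 0,"fingers": 1}]'

```text
clock: 24.75
position: [0.479, 0.1732, 0.0769]
tool_rot: [3.141, 0.002, 2.925]
force: [-0.5, -1.7, 9.1]
grip_width: 0.0133
finger_force: 50.1
```

drive_tool --targets '[{"dx": 0,"dy": 0,"dz": -0.1,"yaw": 0,"fingers": 1},{"dx": 0,"dy": 0,"dz": -0.3,"yaw": 0,"fingers": 1},{"dx": 0,"dy": 0,"dz": -0.4,"yaw": 0,"fingers": 1},{"dx": 0,"dy": 0,"dz": -0.4,"yaw": 0,"fingers": 1},{"dx": 0,"dy": 0,"dz": -0.2,"yaw": 0,"fingers": 1},{"dx": 0,"dy": 0,"dz": 0,"yaw": 0,"fingers": 1},{"dx": 0,"dy": 0,"dz": 0,"yaw": 0,"fingers": 1}]'

```text
clock: 25.45
position: [0.4781, 0.1727, 0.216]
tool_rot: [-3.141, 0.001, 2.925]
force: [-0.2, 0.0, -2.3]
grip_width: 0.0131
finger_force: 49.0
```

```bash
python3 go.py .5582 -.159 .072 -.025
```

```text
25.45 [0.4781 0.1727 0.216 ] 2.924862920335323 w 0.01308715846421794 q7 0.47512529427980427
xy at height [-1.4951 -3.067   0.0017] dz 1.4403695472810745 yaw -0.12205893914055783
```

drive_tool --targets '[{"dx": -0.085,"dy": -0.175,"dz": 0,"yaw": 0,"fingers": 1},{"dx": -0.17,"dy": -0.355,"dz": 0,"yaw": 0,"fingers": 1},{"dx": -0.17,"dy": -0.355,"dz": 0,"yaw": 0,"fingers": 1},{"dx": -0.17,"dy": -0.355,"dz": 0,"yaw": 0,"fingers": 1},{"dx": -0.17,"dy": -0.355,"dz": 0,"yaw": 0,"fingers": 1},{"dx": -0.17,"dy": -0.355,"dz": 0,"yaw": 0,"fingers": 1},{"dx": -0.17,"dy": -0.355,"dz": 0,"yaw": 0,"fingers": 1},{"dx": -0.17,"dy": -0.355,"dz": 0,"yaw": 0,"fingers": 1},{"dx": -0.17,"dy": -0.355,"dz": 0,"yaw": 0,"fingers": 1},{"dx": -0.05,"dy": -0.05,"dz": 0,"yaw": -0.06,"fingers": 1},{"dx": 0,"dy": 0,"dz": 0,"yaw": -0.062,"fingers": 1},{"dx": 0,"dy": 0,"dz": 0,"yaw": 0,"fingers": 1},{"dx": 0,"dy": 0,"dz": 0,"yaw": 0,"fingers": 1}]'

```text
clock: 26.75
position: [0.558, -0.158, 0.2149]
tool_rot: [3.141, -0.001, 3.114]
force: [0.4, 0.6, -2.1]
grip_width: 0.0134
finger_force: 49.1
```

```bash
python3 go.py .5582 -.159 .073 -.025
```

```text
26.75 [ 0.558  -0.158   0.2149] 3.114482137281398 w 0.013435918351002857 q7 1.2881122550046438
xy at height [-0.0026 -0.0096 -0.    ] dz 1.4192251196859489 yaw -0.0013435964118286236
```

Same geometry as the last placing.

drive_tool --targets '[{"dx": 0,"dy": -0.01,"dz": 0.2,"yaw": 0,"fingers": 1},{"dx": 0,"dy": 0,"dz": 0.4,"yaw": 0,"fingers": 1},{"dx": 0,"dy": 0,"dz": 0.4,"yaw": 0,"fingers": 1},{"dx": 0,"dy": 0,"dz": 0.2,"yaw": 0,"fingers": 1},{"dx": 0,"dy": 0,"dz": 0.1,"yaw": 0,"fingers": 1},{"dx": 0,"dy": 0,"dz": 0.08,"yaw": 0,"fingers": 1},{"dx": 0,"dy": 0,"dz": 0.02,"yaw": 0,"fingers": 1},{"dx": 0,"dy": 0,"dz": 0,"yaw": 0,"fingers": 1},{"dx": 0,"dy": 0,"dz": 0,"yaw": 0,"fingers": 1}]'

```text
clock: 27.65
position: [0.5589, -0.1595, 0.0767]
tool_rot: [-3.141, 0.001, 3.116]
force: [-0.1, -0.6, -2.0]
grip_width: 0.0131
finger_force: 49.1
```

drive_tool --targets '[{"dx": 0,"dy": 0,"dz": 0.02,"yaw": 0,"fingers": 1},{"dx": 0,"dy": 0,"dz": 0.01,"yaw": 0,"fingers": 1},{"dx": 0,"dy": 0,"dz": 0.005,"yaw": 0,"fingers": 1},{"dx": 0,"dy": 0,"dz": 0,"yaw": 0,"fingers": 1},{"dx": 0,"dy": 0,"dz": 0,"yaw": 0,"fingers": 1}]'

```text
clock: 28.15
position: [0.5585, -0.1596, 0.073]
tool_rot: [-3.141, 0.0, 3.117]
force: [-3.3, 0.2, 9.6]
grip_width: 0.013
finger_force: 50.9
```

drive_tool --targets '[{"dx": 0,"dy": 0,"dz": 0,"yaw": 0,"fingers": 1},{"dx": 0,"dy": 0,"dz": 0,"yaw": 0,"fingers": 0.6},{"dx": 0,"dy": 0,"dz": 0,"yaw": 0,"fingers": 0.6},{"dx": 0,"dy": 0,"dz": 0,"yaw": 0,"fingers": 0.6},{"dx": 0,"dy": 0,"dz": 0,"yaw": 0,"fingers": 0.6},{"dx": 0,"dy": 0,"dz": -0.2,"yaw": 0,"fingers": 0.6},{"dx": 0,"dy": 0,"dz": -0.4,"yaw": 0,"fingers": 0.6},{"dx": 0,"dy": 0,"dz": -0.4,"yaw": 0,"fingers": 0.6},{"dx": 0,"dy": 0,"dz": -0.4,"yaw": 0,"fingers": 0.55},{"dx": 0,"dy": 0,"dz": 0,"yaw": 0,"fingers": 0.55},{"dx": 0,"dy": 0,"dz": 0,"yaw": 0.05,"fingers": 0.55},{"dx": 0,"dy": 0,"dz": 0,"yaw": 0.055,"fingers": 0.55},{"dx": 0,"dy": 0,"dz": 0,"yaw": 0,"fingers": 0.55}]'

```text
clock: 29.45
position: [0.5583, -0.1593, 0.2122]
tool_rot: [-3.141, -0.0, 2.95]
force: [0.3, -0.7, 0.0]
grip_width: 0.0381
finger_force: 0.0
```

```bash
python3 go.py .4721 .1131 .053 -.19
```

```text
29.45 [ 0.5583 -0.1593  0.2122] 2.9503215780200236 w 0.038105704198007476 q7 1.143520401903205
xy at height [ 1.3645  2.5109 -0.0006] dz 1.592020511992079 yaw -0.0008091918398887008
```

drive_tool --targets '[{"dx": 0.18,"dy": 0.33,"dz": 0,"yaw": 0,"fingers": 0.55},{"dx": 0.18,"dy": 0.33,"dz": 0,"yaw": 0,"fingers": 0.55},{"dx": 0.18,"dy": 0.33,"dz": 0,"yaw": 0,"fingers": 0.55},{"dx": 0.18,"dy": 0.33,"dz": 0,"yaw": 0,"fingers": 0.55},{"dx": 0.18,"dy": 0.33,"dz": 0,"yaw": 0,"fingers": 0.55},{"dx": 0.18,"dy": 0.33,"dz": 0,"yaw": 0,"fingers": 0.55},{"dx": 0.18,"dy": 0.33,"dz": 0,"yaw": 0,"fingers": 0.55},{"dx": 0.1,"dy": 0.2,"dz": 0,"yaw": 0,"fingers": 0.55},{"dx": 0,"dy": 0,"dz": 0.3,"yaw": 0,"fingers": 0.55},{"dx": 0,"dy": 0,"dz": 0.3,"yaw": 0,"fingers": 0.55},{"dx": 0,"dy": 0,"dz": 0,"yaw": 0,"fingers": 0.55},{"dx": 0,"dy": 0,"dz": 0,"yaw": 0,"fingers": 0.55}]'

```text
clock: 30.65
position: [0.4721, 0.1131, 0.1527]
tool_rot: [3.141, -0.001, 2.954]
force: [-0.1, -0.1, -0.4]
grip_width: 0.0386
finger_force: 0.0
```

```bash
python3 go.py .4721 .1131 .053 -.19
```

```text
30.65 [0.4721 0.1131 0.1527] 2.953941916591056 w 0.03855962920439829 q7 0.52559927146422
xy at height [-0.0003  0.0001 -0.    ] dz 0.9972834500994138 yaw 0.0014955872770954428
```

drive_tool --targets '[{"dx": 0,"dy": 0,"dz": 0.3,"yaw": 0,"fingers": 0.55},{"dx": 0,"dy": 0,"dz": 0.3,"yaw": 0,"fingers": 0.55},{"dx": 0,"dy": 0,"dz": 0.2,"yaw": 0,"fingers": 0.55},{"dx": 0,"dy": 0,"dz": 0.12,"yaw": 0,"fingers": 0.55},{"dx": 0,"dy": 0,"dz": 0.06,"yaw": 0,"fingers": 0.55},{"dx": 0,"dy": 0,"dz": 0,"yaw": 0,"fingers": 0.55},{"dx": 0,"dy": 0,"dz": 0,"yaw": 0,"fingers": 1},{"dx": 0,"dy": 0,"dz": 0,"yaw": 0,"fingers": 1},{"dx": 0,"dy": 0,"dz": 0,"yaw": 0,"fingers": 1},{"dx": 0,"dy": 0,"dz": 0,"yaw": 0,"fingers": 1},{"dx": 0,"dy": 0,"dz": 0,"yaw": 0,"fingers": 1}]'

```text
clock: 31.75
position: [0.4727, 0.1129, 0.0552]
tool_rot: [3.141, 0.001, 2.952]
force: [-0.6, 0.9, 7.3]
grip_width: 0.0132
finger_force: 48.7
```

drive_tool --targets '[{"dx": 0,"dy": 0,"dz": -0.1,"yaw": 0,"fingers": 1},{"dx": 0,"dy": 0,"dz": -0.3,"yaw": 0,"fingers": 1},{"dx": 0,"dy": 0,"dz": -0.4,"yaw": 0,"fingers": 1},{"dx": 0,"dy": 0,"dz": -0.4,"yaw": 0,"fingers": 1},{"dx": 0,"dy": 0,"dz": -0.2,"yaw": 0,"fingers": 1},{"dx": 0,"dy": 0,"dz": 0,"yaw": 0,"fingers": 1},{"dx": 0,"dy": 0,"dz": 0,"yaw": 0,"fingers": 1}]'

```text
clock: 32.45
position: [0.472, 0.1124, 0.1945]
tool_rot: [-3.141, 0.001, 2.952]
force: [0.4, -0.4, -3.0]
grip_width: 0.013
finger_force: 49.2
```

```bash
python3 go.py .5597 -.099 .05 -.025
```

```text
32.45 [0.472  0.1124 0.1945] 2.951510180036102 w 0.013018991455288011 q7 0.5843607591315477
xy at height [-1.2603 -1.9098  0.0014] dz 1.4454460595930252 yaw -0.10509476673562825
```

drive_tool --targets '[{"dx": -0.1,"dy": -0.15,"dz": 0,"yaw": 0,"fingers": 1},{"dx": -0.2,"dy": -0.3,"dz": 0,"yaw": 0,"fingers": 1},{"dx": -0.2,"dy": -0.3,"dz": 0,"yaw": 0,"fingers": 1},{"dx": -0.2,"dy": -0.3,"dz": 0,"yaw": 0,"fingers": 1},{"dx": -0.2,"dy": -0.3,"dz": 0,"yaw": 0,"fingers": 1},{"dx": -0.2,"dy": -0.3,"dz": 0,"yaw": 0,"fingers": 1},{"dx": -0.16,"dy": -0.26,"dz": 0,"yaw": 0,"fingers": 1},{"dx": 0,"dy": 0,"dz": 0,"yaw": -0.05,"fingers": 1},{"dx": 0,"dy": 0,"dz": 0,"yaw": -0.055,"fingers": 1},{"dx": 0,"dy": 0,"dz": 0,"yaw": 0,"fingers": 1},{"dx": 0,"dy": 0,"dz": 0,"yaw": 0,"fingers": 1}]'

```text
clock: 33.55
position: [0.5594, -0.0984, 0.1934]
tool_rot: [3.141, -0.001, 3.115]
force: [0.3, -0.2, -2.1]
grip_width: 0.0132
finger_force: 49.3
```

```bash
python3 go.py .5597 -.099 .0512 -.025
```

```text
33.55 [ 0.5594 -0.0984  0.1934] 3.1146363486660764 w 0.013180396007995008 q7 1.1564264826454353
xy at height [-0.0031 -0.006  -0.    ] dz 1.4221583614890714 yaw -0.0012454223952181613
```

drive_tool --targets '[{"dx": 0,"dy": -0.006,"dz": 0.2,"yaw": 0,"fingers": 1},{"dx": 0,"dy": 0,"dz": 0.4,"yaw": 0,"fingers": 1},{"dx": 0,"dy": 0,"dz": 0.4,"yaw": 0,"fingers": 1},{"dx": 0,"dy": 0,"dz": 0.2,"yaw": 0,"fingers": 1},{"dx": 0,"dy": 0,"dz": 0.1,"yaw": 0,"fingers": 1},{"dx": 0,"dy": 0,"dz": 0.08,"yaw": 0,"fingers": 1},{"dx": 0,"dy": 0,"dz": 0.02,"yaw": 0,"fingers": 1},{"dx": 0,"dy": 0,"dz": 0,"yaw": 0,"fingers": 1},{"dx": 0,"dy": 0,"dz": 0,"yaw": 0,"fingers": 1}]'

```text
clock: 34.45
position: [0.5604, -0.0993, 0.0552]
tool_rot: [-3.141, 0.001, 3.116]
force: [0.1, -0.6, -3.0]
grip_width: 0.0131
finger_force: 49.3
```

drive_tool --targets '[{"dx": 0,"dy": 0,"dz": 0.02,"yaw": 0,"fingers": 1},{"dx": 0,"dy": 0,"dz": 0.01,"yaw": 0,"fingers": 1},{"dx": 0,"dy": 0,"dz": 0.005,"yaw": 0,"fingers": 1},{"dx": 0,"dy": 0,"dz": 0,"yaw": 0,"fingers": 1},{"dx": 0,"dy": 0,"dz": 0,"yaw": 0,"fingers": 1}]'

```text
clock: 34.95
position: [0.56, -0.0992, 0.0513]
tool_rot: [-3.141, 0.0, 3.117]
force: [-3.0, -1.1, 6.9]
grip_width: 0.0131
finger_force: 50.7
```

drive_tool --targets '[{"dx": 0,"dy": 0,"dz": 0,"yaw": 0,"fingers": 0.6},{"dx": 0,"dy": 0,"dz": 0,"yaw": 0,"fingers": 0.6},{"dx": 0,"dy": 0,"dz": 0,"yaw": 0,"fingers": 0.6},{"dx": 0,"dy": 0,"dz": 0,"yaw": 0,"fingers": 0.6},{"dx": 0,"dy": 0,"dz": -0.2,"yaw": 0,"fingers": 0.6},{"dx": 0,"dy": 0,"dz": -0.4,"yaw": 0,"fingers": 0.6},{"dx": 0,"dy": 0,"dz": -0.4,"yaw": 0,"fingers": 0.6},{"dx": 0,"dy": 0,"dz": -0.4,"yaw": 0,"fingers": 0.6},{"dx": 0,"dy": 0,"dz": -0.4,"yaw": 0,"fingers": 0.6},{"dx": 0.3,"dy": 0.3,"dz": 0,"yaw": 0,"fingers": 0.6},{"dx": 0,"dy": 0,"dz": 0,"yaw": 0,"fingers": 0.6},{"dx": 0,"dy": 0,"dz": 0,"yaw": 0,"fingers": 0.6}]'

```text
clock: 36.15
position: [0.5304, -0.0684, 0.231]
tool_rot: [-3.141, 0.0, 3.118]
force: [0.2, -0.6, 0.1]
grip_width: 0.0342
finger_force: 0.0
```

```bash
python3 -c "
from h import *
a=grab_frame('top')[140:240,350:520];b=grab_frame('scene')[230:350,130:310]
a=cv2.resize(a,(595,350));b=cv2.resize(b,(375,250));c=np.zeros((600,595,3),np.uint8);c[:350]=a;c[350:,:375]=b
cv2.imwrite('pics/fin.png',c)"
```

```text
(no output)
```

View pics/fin.png

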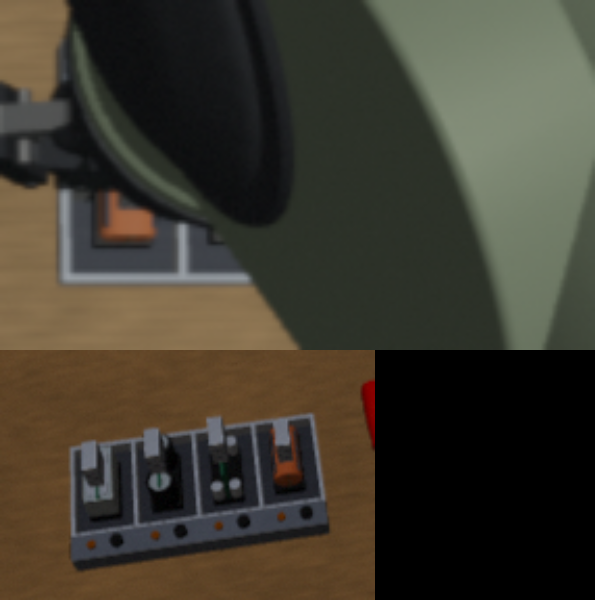

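The scene view shows all four modules upright and aligned in their bays. The coil is leftmost as the robot sees it (shown at right, 287,455), then fourcap, twincan and shield at the right (shown at 95,480). The arm is clear of them, so I'm handing in.

```bash
python3 -c "
from workcell import workorder
print(workorder.job_done())"
```

```text
the job is handed in; nothing more can be done
None
```

All four modules stand released and upright in the test rack in reverse order: shield in the rightmost bay, then twincan, fourcap and coil; I handed the job in at about 36 s on the robot's clock, and no verdict came back.

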